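Eject the stereo card holder and return it to its labelled slot

TASK

Press the red spring pedal of the jig all the way down to its stop so that the walnut card holder is pushed out from under the clear guard, and let the pedal come back up. Then put the holder away in the rack slot whose label shows its picture, lying flat on the slot floor, right way up, with its brass tongue towards the label; set it down, do not drop it. Leave the pliers, the lens and the cork where they are.

Things in the scene. Friction and masses are not known exactly. Their poses are not given: they have to be found in the camera images.
- jig: Ejector jig, fixed. Origin: underside centre of its aluminium base, 220 (x) x 180 (y) x 10 mm. Guide walls at both y sides and a lip at the -x edge rise to z = 22 mm. A clear guard covers x = 20 to 100 mm, top at z = 71 mm; the holder starts under it near x = 45, y = 0, lying along y. Open landing: x = -100 to 20 mm. Pedal foot plate beside the base at -y.
- pusher: Brass pusher bar of the jig (120 mm wide along y, 24 mm high), driven by the pedal. Origin: middle of its front (-x) face at base-top height. Rests at x = 64 mm of the jig; the pressed pedal drives it 90 mm in -x, pushing the holder to about x = -45 mm; it goes back under the guard as the pedal rises.
- pedal (a joint): Angle of the red spring pedal at the -y side of the jig: 0 = up (at rest), 0.35 = fully down on its stop (rad). Hinge line along the jig's y at x = 90, y = -135, z = 30 mm of the jig. It needs about 6 to 14 N at the pad and springs back up.
- pedal_pad (a point): Centre of the top of the black rubber pad (40 x 50 mm) at the pedal's free end, 90 mm from the hinge towards the jig's -x; this point moves with the pedal: in the jig's frame from about (8, -135, 67) mm up to (0, -135, 37) mm fully down.
- holder: Walnut stereo card holder (loose, about 0.16 kg): bar 140 (x) x 30 (y) x 34 (z) mm with a brass tongue on its +x end, 155 mm long over all. Origin: centre of the underside of the overall length, so the bar's middle is at x = -7.5 mm. z is up. Two brass wire clips stand 14 mm above the bar at x = -62.5 and +47.5 mm; the bar between them is free to grip across y from above.
- holder_tongue (a point): Outer end of the holder's brass tongue, 77.5 mm along x from the holder's origin and 17 mm above its underside.
- slot_holder: Slot of the card holder: its label shows a dark brown bar with brass tongue and clips. Fixed on the rack, underside 10 mm above the bench; the order of the three slots varies, 62 mm apart. Open-topped tray along x: origin at underside middle of the tray, inside 172 (x) x 46 (y) mm, floor top z = 6, walls to z = 20 mm. White label (38 x 52 mm) lies flat at the +x end, centre x = 107, z = 23 mm.
- slot_pliers: Slot of the pliers: its label shows crossed pliers with blue handles; it is empty. Fixed on the rack, underside 10 mm above the bench; the order of the three slots varies, 62 mm apart. Open-topped tray along x: origin at underside middle of the tray, inside 172 (x) x 46 (y) mm, floor top z = 6, walls to z = 20 mm. White label (38 x 52 mm) lies flat at the +x end, centre x = 107, z = 23 mm.
- slot_lens: Slot of the lens: its label shows a pale disc with brass rim; the lens lies in it. Fixed on the rack, underside 10 mm above the bench; the order of the three slots varies, 62 mm apart. Open-topped tray along x: origin at underside middle of the tray, inside 172 (x) x 46 (y) mm, floor top z = 6, walls to z = 20 mm. White label (38 x 52 mm) lies flat at the +x end, centre x = 107, z = 23 mm.
- lens: Frosted lens in a brass rim, 44 mm across, 10 mm thick, lying in its own slot. Origin: underside centre. Bystander.
- pliers: Steel pliers with blue handles, about 160 mm along x, 56 mm wide, 12 mm high, lying on the bench. Origin: underside, mid-length. Bystander.
- cork: Cork stopper, 42 mm across, 38 mm high, standing on the bench. Origin: underside centre. Bystander.

How it is judged:
By the outcome, as a careful person would: the job done as asked, in the order asked, and still so for the second after the job is handed in, with the robot touching nothing.
It also fails if it takes over 54 s, if anything falls off the work surface, if the arm or the gripper's body presses on something with over 40 N, if the wrist force passes 120 N, or if a joint passes its speed limit or range.

ROBOT

A 6-joint arm with a two-finger parallel gripper is mounted at the origin on the work surface. World frame = base frame: x ahead of the robot, y to its left, z up, the work surface at z = 0. Lengths are in mm, angles in rad, forces in N, time in s.
With the tool pointing down it reaches from about 400 to 925 mm from the base axis. Payload 12.5 kg.
Tool frame: the origin (TCP) lies midway between the tips of the shut fingers; the grasp point (between the pads) lies 19 mm behind it; z points along the fingers, y is the line along which they close (so a half turn about z gives the same grasp; the last joint's range is limited). The gripper opens to 95 mm and grips with 3 to 60 N. Pads are 20 mm wide; open, the fingers measure 119 mm over their backs; the gripper's body (75 mm by 180 mm) begins 59 mm behind the grasp point.
Start: joints at [0.998, 0.491, 1.559, -0, 1.092, -0.106], TCP at [281.256, 558.159, 214.661] pointing down, gripper open.
Joint ranges: [-3.1, 3.1], [-0.84, 2.19], [0.05, 2.79], [-1.13, 4.28], [0.06, 2.93], [-2.69, 2.69]. Speed limits (rad/s): [2.22, 2.22, 2.79, 3.14, 3.14, 3.14].

INTERFACE

Orientations are given as [roll, pitch, yaw] about the fixed x, y, z axes, in that order (R = Rz(yaw) Ry(pitch) Rx(roll)).
In Python, from cell import env gives the robot as it stands.
- The arm moves only by the shell command python3 -m inch 'ROWS'. ROWS is JSON, a list of rows, each a list of 7 numbers: the turn, a rotation vector about the tool's x, y, z in rad, then the shift along the tool's x, y, z in cm, then the closure, from -1 (fully open) to 1 (shut). A call has 1 to 20 rows; each row shifts and turns the commanded pose from where the row before left it, along the tool's axes as they then stand; what a row does not reach is not made up. A row lasts 1/8 s, in which the tool goes at most 62.5 mm and 10.7 degrees, less where a joint would pass 70% of its speed; a pose out of reach is approached as far as the arm can. A call with a gripper value outside its range is refused whole. The fingers move at their own pace and stop on an object; the grip force is fixed at half the most. Time passes only in rows, so rows that do not move let the fingers close. It gives the time, the measured TCP pose, the force, the opening and the grip force at its end, in the units of the state.
- env.state(): the state, without advancing time (a new reading comes with each control period).
- env.read_camera(name): name is "scene" or "top" or "wrist"; returns a dict with "img" (420x560x3 uint8, red, green, blue), "depth" (420x560 float32, mm along the optical axis (not along the pixel's ray), 0 where there is no reading), "fx", "fy", "cx", "cy" (pixels), "position" and "orientation" of the camera in the world. Camera axes: x right, y down, z forward; pixel columns grow to the right and rows downward; lengths in mm; the calibration is good to about 2 mm. A picture is of the moment at which its call begins.
- env.job_done(): hands the job in; it is judged then, once.
Trained networks look in a picture, given as the dict that the camera call returned (one of the last four; its "shot" number tells which), for a name from the list of things; names that differ only in an ending like _2 or _b are one class to them, and where a whole thing is asked for, a point or a joint stands for the part that bears it (a point fixed in the world has none). Each returns a list of dicts, best first, with "score" (0 to 1); they miss things now and then, are a little off and sometimes report something else, mostly with a low value. They report only what shows in the picture. A call takes as long as a camera call.
- env.find_in(picture, target): "centre" ([x, y, z] in mm, in the coordinates of the camera as it stood for that picture, good to about 4 mm: the middle of the surface that is visible of it).
- env.trace(picture, target): "mask" (420x560 bool, what is visible of it).
The state is a dict: "t": time; "joints": joint angles; "qvel": joint speeds; "tau": joint torques, N m; "eef_pos": TCP position; "tcp_rot": TCP orientation; "ft_force": force on the tool from outside, world axes, zero at the start; "moment": the same for the moment, N m; "opening": opening from 0.0 (shut) to 1.0 (fully open); "grip_force": force on a finger pad.
Only numpy, scipy, OpenCV 4.12 (cv2) and the standard library are available. Lean on these libraries where they do the work, as an engineer would, in place of code of your own. Each camera call takes 0.05 s, during which the arm holds its last target. There are 200 camera calls.

## Working session

There is one attempt and no reset: what is moved stays moved. The work goes in short steps, Python scripts to look and compute and a shell command to move; the robot and the scene stay as the last step left them, time stands still between calls to the robot, and variables do not carry over. Pictures are saved under pics/ and viewed, at most 10 in all, crops included, and the job is handed in when it is done.

```bash
ls; mkdir -p pics
cat > h.py <<'E'
import numpy as np, cv2
from scipy.spatial.transform import Rotation as R
from cell import env
def w(p,c): # cam->world
    return R.from_euler('xyz',p['orientation']).apply(c)+np.array(p['position'])
def save(p,n): cv2.imwrite('pics/'+n+'.png',p['img'][:,:,::-1])
def cloud(p,mask=None):
    d=p['depth']; v,u=np.nonzero((d>0)&(mask if mask is not None else True)); z=d[v,u]
    return w(p,np.c_[(u-p['cx'])/p['fx']*z,(v-p['cy'])/p['fy']*z,z])
E
python3 - <<'E'
from h import *
p=env.read_camera('top'); save(p,'top0'); print(p['position'],p['orientation'],p['fx'])
for n in ['jig','pusher','pedal','pedal_pad','holder','holder_tongue','slot_holder','slot_pliers','slot_lens','lens','pliers','cork']:
    for r in env.find_in(p,n)[:2]: print(n,round(r['score'],2),w(p,r['centre']).round(0))
q=env.read_camera('scene'); save(q,'scene0')
s=env.state(); print(s)
E
```

```text
pics
[482.0343796   -2.10267547 974.11242467] [-2.98880391 -0.02311763 -1.58303944] 395.7238570874606
jig 0.95 [ 527. -212.   27.]
pedal 0.85 [ 542. -325.   54.]
pedal_pad 0.69 [ 544. -324.   54.]
slot_holder 0.58 [473. 318.  14.]
slot_pliers 0.93 [486. 253.  16.]
slot_pliers 0.27 [474. 320.  15.]
slot_lens 0.97 [482. 191.  11.]
lens 0.85 [494. 194.  25.]
pliers 0.91 [789.  25.  12.]
pliers 0.71 [ 544. -327.   53.]
cork 0.48 [474.  11.  40.]
{'t': 0.7, 'joints': array([ 9.98403500e-01,  4.90844344e-01,  1.55890884e+00, -2.49862918e-05,
        1.09171358e+00, -1.05589925e-01]), 'qvel': array([ 0.00051827, -0.0016401 ,  0.00031304, -0.00112195, -0.00028185,
       -0.00053009]), 'tau': array([ 1.71867607e-03, -6.12336946e+01, -2.58416605e+01,  6.95040124e-02,
        4.42218035e-02,  4.54860162e-05]), 'eef_pos': array([281.25467635, 558.14915214, 214.69248479]), 'tcp_rot': array([3.14146981e+00, 3.53188258e-05, 2.67480127e+00]), 'ft_force': array([-0.24061194, -0.25925842,  0.77940245]), 'moment': array([-0.01799922, -0.01553212, -0.0121432 ]), 'grip_force': 0.0, 'opening': 1.0003561759421546}
```

View pics/top0.png

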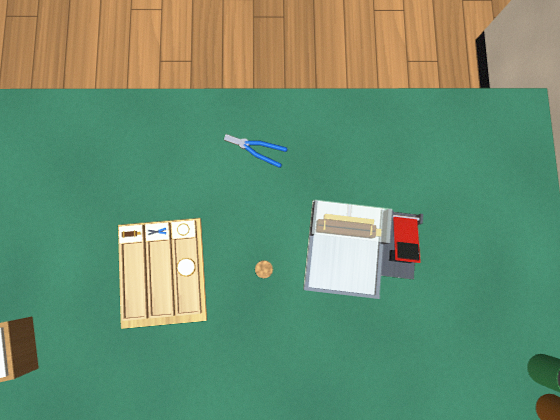

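View pics/scene0.png

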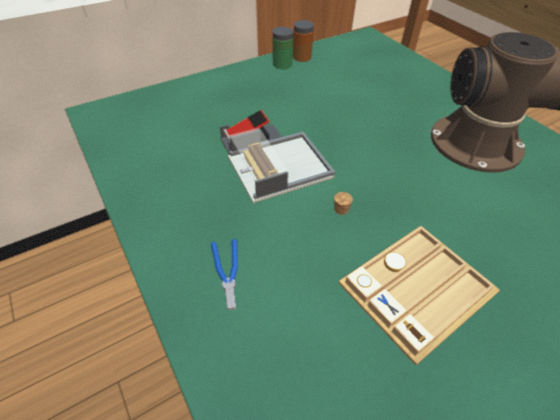

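The top view shows the rack at (162,273). Its labels are at the +x end and the holder's label is the leftmost, at (130,234), so y≈318. The jig is at (348,248) with jig +x pointing up in the image, and the pad is at (408,250).

Run:
```python
from h import *
p=env.read_camera('top')
C=cloud(p)
def rect(P):
    (c,s,a)=cv2.minAreaRect(P[:,:2].astype(np.float32)); return np.round(c,1),np.round(s,1),round(a,2)
j=C[(C[:,0]>380)&(C[:,0]<680)&(C[:,1]<-90)&(C[:,1]>-300)&(C[:,2]>5)&(C[:,2]<35)]
m=env.trace(p,'jig')[0]['mask']; J=cloud(p,m); print('jig',rect(J[(J[:,2]>4)&(J[:,2]<32)]),rect(j))
r=C[(C[:,0]>330)&(C[:,0]<660)&(C[:,1]>130)&(C[:,1]<390)&(C[:,2]>5)&(C[:,2]<60)]; print('rack',rect(r))
print('bench z',np.median(C[(abs(C[:,0]-480)<100)&(abs(C[:,1]-80)<20)][:,2]))
# labels
for t in ('slot_holder','slot_pliers','slot_lens'):
    for q in env.trace(p,t)[:2]:
        P=cloud(p,q['mask']); print(t,round(q['score'],2),rect(P),np.percentile(P[:,2],[5,50,95]).round(1))
hsv=cv2.cvtColor(p['img'],cv2.COLOR_RGB2HSV)
m=(hsv[...,2]<60); m[:236]=0; m[262:]=0; m[:,:394]=0; m[:,424:]=0
P=cloud(p,m);P=P[P[:,2]>45]; print('pad',rect(P),np.median(P,0),len(P))
m=(hsv[...,1]>200)&(p['img'][...,0]>150); m[:200]=0;m[300:]=0; m[:,:385]=0; m[:,430:]=0
P=cloud(p,m); print('red',rect(P))
i=cv2.resize(p['img'][190:310,290:430],None,fx=5,fy=5,interpolation=cv2.INTER_CUBIC); cv2.imwrite('pics/jig0.png',i[:,:,::-1])
```

```text
jig (array([ 522.5, -230.6]), array([263.7, 218.8]), 82.65) (array([ 531.5, -197.8]), array([210.3, 282. ]), 86.08)
rack (array([496.1, 254.2]), array([303.2, 201.4]), 3.91)
bench z -0.41127028614153005
slot_holder 0.72 (array([480.1, 312.7]), array([228.1,  71.7]), 6.86) [12.8 17.5 33.4]
slot_holder 0.59 (array([ 524.3, -235.8]), array([275.2, 227.4]), 82.18) [ 7.  20.1 72.5]
slot_pliers 0.8 (array([483. , 257.2]), array([218.3,  64.8]), 4.3) [12.8 17.3 33.8]
slot_lens 0.71 (array([488.1, 190.9]), array([223.7,  62.3]), 3.07) [13.  17.9 34.1]
pad (array([ 519.4, -324.5]), array([47. , 36.5]), 82.58) [ 519.46465703 -324.50537996   67.57408495] 307
red (array([ 546.5, -327.4]), array([ 56.2, 104.7]), 81.85)
```

View pics/jig0.png

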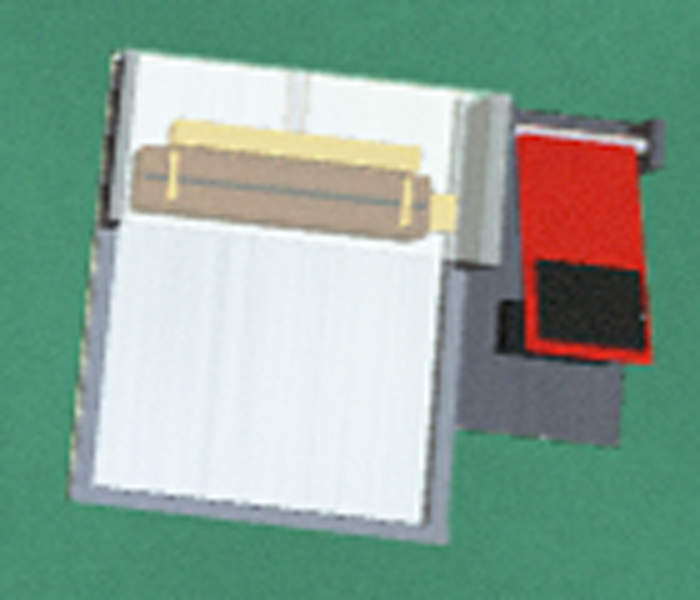

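The jig is yawed about -7.3°, with the holder's tongue towards its -y side and the pad top at about (519,-324,67). I'll turn the tool, shut it, and travel to above the pad.

```bash
python3 -m inch '[[0,0,0.154,0,0,0,1],[0,0,0.154,0,0,0,1],[0,0,0.154,0,0,0,1],[0,0,0.154,0,0,0,1],[0,0,0.154,0,0,0,1],[0,0,0.154,0,0,0,1],[0,0,0.154,0,0,0,1],[0,0,0.154,0,0,0,1],[0,0,0,-3.8,2.49,0,1],[0,0,0,-3.8,2.49,0,1],[0,0,0,-3.8,2.49,0,1],[0,0,0,-3.8,2.49,0,1],[0,0,0,-3.8,2.49,0,1],[0,0,0,-3.8,2.49,0,1],[0,0,0,-3.8,2.49,0,1],[0,0,0,-3.8,2.49,0,1],[0,0,0,-3.8,2.49,0,1],[0,0,0,-3.8,2.49,0,1]]'
python3 -m inch '[[0,0,0,-4.66,0.96,0,1],[0,0,0,-4.66,0.96,0,1],[0,0,0,-4.66,0.96,0,1],[0,0,0,-4.66,0.96,0,1],[0,0,0,-4.66,0.96,0,1],[0,0,0,-4.66,0.96,0,1],[0,0,0,-4.66,0.96,0,1],[0,0,0,-4.66,0.96,0,1],[0,0,0,-4.66,0.96,0,1],[0,0,0,-4.66,0.96,0,1],[0,0,0,0,0,0,1]]'
```

```text
t: 3.2
eef_pos: [480.3, 148.1, 214.8]
tcp_rot: [3.141, -0.0, 1.443]
ft_force: [1.4, -0.1, 1.1]
opening: 0.006
grip_force: 0.0
t: 4.58
eef_pos: [515.2, -327.7, 214.1]
tcp_rot: [-3.142, 0.0, 1.44]
ft_force: [-1.0, 0.4, -0.9]
opening: 0.003
grip_force: 0.0
```

```bash
python3 -m inch '[[0,0,0,0,0,2.8,1],[0,0,0,0,0,2.8,1],[0,0,0,0,0,2.8,1],[0,0,0,0,0,2.8,1],[0,0,0,0,0,2.8,1],[0,0,0,0,0,0.2,1],[0,0,0,0,0,0.2,1],[0,0,0,0,0,0.2,1],[0,0,0,0,0,0.2,1],[0,0,0,0,0,0.2,1],[0,0,0,0,0,0.2,1],[0,0,0,0,0,0.2,1],[0,0,0,0,0,0.2,1],[0,0,0,0,0,0.2,1],[0,0,0,0,0,0.2,1],[0,0,0,0,0,0.2,1],[0,0,0,0,0,0.2,1],[0,0,0,0,0,0.2,1],[0,0,0,0,0,0.2,1]]'
python3 -m inch '[[0,0,0,0,0,0.2,1],[0,0,0,0,0,0.2,1],[0,0,0,0,0,0,1]]'
```

```text
t: 6.95
eef_pos: [515.0, -324.9, 47.0]
tcp_rot: [-3.141, -0.0, 1.443]
ft_force: [-5.1, 0.7, 8.1]
opening: 0.004
grip_force: 3.7
t: 7.32
eef_pos: [514.9, -324.8, 42.8]
tcp_rot: [-3.141, -0.0, 1.443]
ft_force: [-3.2, 0.3, 5.5]
opening: 0.008
grip_force: 2.7
```

```bash
python3 -m inch '[[0,0,0,0,0,0.2,1],[0,0,0,0,0,0.2,1],[0,0,0,0,0,0.1,1],[0,0,0,0,0,0,1]]'
python3 -m inch '[[0,0,0,0,0,0.1,1],[0,0,0,0,0,0,1]]'
```

```text
t: 7.82
eef_pos: [514.7, -324.8, 37.9]
tcp_rot: [-3.14, -0.0, 1.443]
ft_force: [-5.9, 0.0, 6.6]
opening: 0.005
grip_force: 3.2
t: 8.07
eef_pos: [514.7, -324.8, 37.1]
tcp_rot: [-3.14, -0.0, 1.443]
ft_force: [-6.3, 1.0, 10.5]
opening: 0.006
grip_force: 4.8
```

```bash
python3 -m inch '[[0,0,0,0,0,0.1,1],[0,0,0,0,0,0,1]]'
python3 -m inch '[[0,0,0,0,0,0.1,1],[0,0,0,0,0,0,1]]'
python3 - <<'E'
from h import *
p=env.read_camera('top'); i=cv2.resize(p['img'][190:310,290:430],None,fx=5,fy=5,interpolation=cv2.INTER_CUBIC); cv2.imwrite('pics/jig1.png',i[:,:,::-1])
E
```

```text
t: 8.32
eef_pos: [514.7, -324.9, 36.7]
tcp_rot: [-3.141, -0.0, 1.443]
ft_force: [-8.1, 1.4, 16.5]
opening: 0.006
grip_force: 8.2
t: 8.57
eef_pos: [514.7, -324.9, 36.3]
tcp_rot: [-3.141, -0.0, 1.443]
ft_force: [-10.6, 3.7, 23.1]
opening: 0.002
grip_force: 11.6
```

View pics/jig1.png

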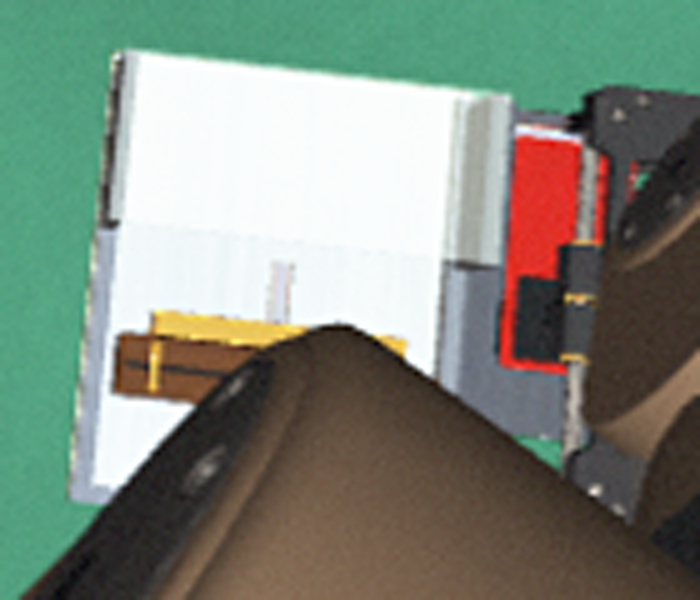

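The pedal is on its stop: the force rose from 10 to 23 N over 0.8 mm. The holder is out on the landing, with its left end at (135,365) in the crop. I'll release the pedal slowly, rise, and go above the landing.

```bash
python3 -m inch '[[0,0,0,0,0,-0.4,1],[0,0,0,0,0,-0.4,1],[0,0,0,0,0,-0.6,1],[0,0,0,0,0,-0.6,1],[0,0,0,0,0,-0.6,1],[0,0,0,0,0,-0.6,1],[0,0,0,0,0,-0.8,1],[0,0,0,0,0,-3,1],[0,0,0,0,0,-3.5,1],[0,0,0,0,0,-3.5,1],[0,0,0,0,0,-3.5,1],[0,0,0,0,0,-3.5,1],[0,0,0,3.4,-1.22,0,-1],[0,0,0,3.4,-1.22,0,-1],[0,0,0,3.4,-1.22,0,-1],[0,0,0,3.4,-1.22,0,-1],[0,0,0,0,0,0,-1],[0,0,0,0,0,0,-1]]'
python3 - <<'E'
from h import *
p=env.read_camera('wrist'); save(p,'w1')
for n in ['holder','holder_tongue','pusher','pedal_pad']:
    for r in env.find_in(p,n)[:2]: print(n,round(r['score'],2),w(p,r['centre']).round(1))
t=env.trace(p,'holder')
if t:
    P=cloud(p,t[0]['mask']); print(P.min(0),P.max(0)); 
    Q=P[(P[:,2]>38)&(P[:,2]<50)]; print(cv2.minAreaRect(Q[:,:2].astype(np.float32)),np.median(Q,0))
E
```

```text
t: 10.88
eef_pos: [484.5, -184.2, 244.8]
tcp_rot: [3.141, 0.0, 1.443]
ft_force: [-0.5, 0.2, -0.6]
opening: 0.579
grip_force: 0.0
holder 0.69 [ 487.8 -173.    46.3]
holder_tongue 0.83 [ 486.5 -179.5   48.9]
holder_tongue 0.43 [ 522.7 -309.1   68.3]
pedal_pad 0.61 [ 523.3 -315.8   68.3]
[ 465.33053507 -265.56717588    8.68561919] [ 510.15436578 -110.02083712   59.86752204]
((487.82061767578125, -180.6485595703125), (137.89312744140625, 30.02873420715332), 82.72706604003906) [ 488.31589105 -175.2115709    44.1638522 ]
```

View pics/w1.png

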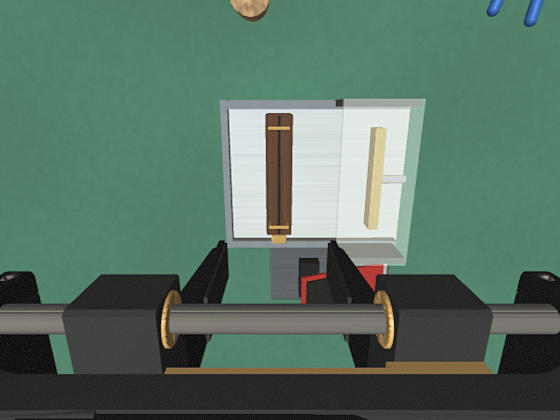

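The holder lies flat and upright at (279,175) in the wrist view, tongue towards jig -y. Pedal and pusher are back. The bar's middle is (487.8,-180.6), its yaw matches the tool's and its top is at z≈44. I'll grip the upper part so the fingertips clear the slot walls, with the fingers half open to stay off the guard.

```bash
python3 -m inch '[[0,0,0,0.4,0.28,0,-0.2],[0,0,0,0,0,4,-0.2],[0,0,0,0,0,4,-0.2],[0,0,0,0,0,4,-0.2],[0,0,0,0,0,4,-0.2],[0,0,0,0,0,2,-0.2],[0,0,0,0,0,2,-0.2],[0,0,0,0,0,0.8,-0.2],[0,0,0,0,0,0.8,-0.2],[0,0,0,0,0,0,-0.2]]' && python3 -m inch '[[0,0,0,0,0,0,1],[0,0,0,0,0,0,1],[0,0,0,0,0,0,1],[0,0,0,0,0,0,1],[0,0,0,0,0,0,1],[0,0,0,0,0,0,1]]'
```

```text
t: 12.42
eef_pos: [487.7, -180.2, 28.6]
tcp_rot: [-3.141, -0.0, 1.443]
ft_force: [0.3, 0.1, 1.4]
opening: 0.6
grip_force: 0.0
t: 13.18
eef_pos: [487.7, -180.2, 28.9]
tcp_rot: [3.141, -0.0, 1.443]
ft_force: [-1.0, 0.3, 4.8]
opening: 0.311
grip_force: 30.0
```

```bash
python3 -m inch '[[0,0,0,0,0,-0.5,1],[0,0,0,0,0,-1,1],[0,0,0,0,0,-2.5,1],[0,0,0,0,0,-3.5,1],[0,0,0,0,0,-3.5,1],[0,0,0,0,0,-3.5,1],[0,0,0,0,0,-3,1],[0,0,0,4.1,-0.63,0,1],[0,0,0,4.1,-0.63,0,1],[0,0,0,4.1,-0.63,0,1],[0,0,0,4.1,-0.63,0,1],[0,0,0,4.1,-0.63,0,1],[0,0,0,4.1,-0.63,0,1],[0,0,0,4.1,-0.63,0,1],[0,0,0,4.1,-0.63,0,1]]' && python3 -m inch '[[0,0,0,0,0,0,1]]'
python3 - <<'E'
from h import *
p=env.read_camera('wrist'); save(p,'w2'); print(p['position'])
C=cloud(p); print(C.min(0),C.max(0))
for n in ['slot_holder','slot_pliers','slot_lens']:
    for r in env.trace(p,n)[:2]:
        P=cloud(p,r['mask']); P=P[(P[:,2]<45)&(P[:,2]>5)]; print(n,round(r['score'],2),cv2.minAreaRect(P[:,:2].astype(np.float32)))
for n in ['jig','pedal','cork']:
    for r in env.find_in(env.read_camera('top') if n=='jig' else p,n)[:1]: print(n,round(r['score'],2))
E
```

```text
t: 15.05
eef_pos: [479.2, 152.9, 204.3]
tcp_rot: [3.141, -0.0, 1.443]
ft_force: [-0.1, -0.4, -1.6]
opening: 0.314
grip_force: 30.0
t: 15.18
eef_pos: [479.1, 153.6, 204.1]
tcp_rot: [3.141, -0.0, 1.446]
ft_force: [-0.3, 0.1, -1.9]
opening: 0.313
grip_force: 30.0
[489.29929113 232.91243067 374.27958785]
[ 123.20844205 -151.86581442   -3.36000894] [813.38033979 367.41271432 327.36894572]
slot_holder 0.81 ((482.9978332519531, 316.3548889160156), (225.716796875, 63.602359771728516), 4.4060187339782715)
slot_holder 0.52 ((0.0, 0.0), (0.0, 0.0), 0.0)
slot_pliers 0.83 ((481.4010314941406, 251.91139221191406), (226.3402862548828, 59.45998764038086), 4.521978855133057)
slot_lens 0.97 ((491.3619079589844, 187.27978515625), (222.06591796875, 60.646636962890625), 4.3885087966918945)
jig 0.95
```

View pics/w2.png

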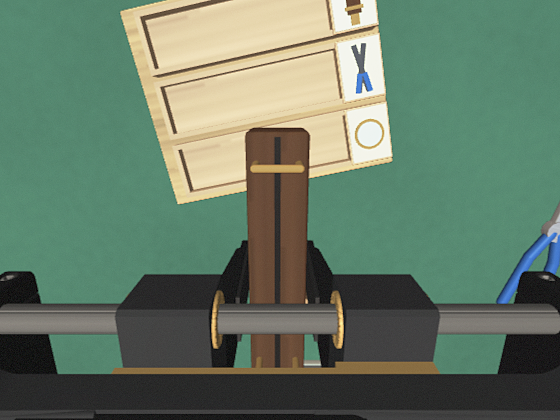

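The wrist view shows the holder level in the fingers and the rack with labels on the right (holder top at (355,10), pliers, lens). Next I'll measure the empty trays' floors in the rack frame.

Run:
```python
from h import *
for cam in ('wrist','top'):
    p=env.read_camera(cam); C=cloud(p); a=0.077
    for n in ('slot_holder','slot_pliers'):
        m=env.trace(p,n)[0]['mask']; P=cloud(p,m); F=P[(P[:,2]>12)&(P[:,2]<21)]
        print(cam,n,len(F),'fz',np.median(F[:,2]).round(1),'rim',np.percentile(P[:,2],95).round(1))
        for ang in (.06,.07,.077,.085):
            c,s=np.cos(ang),np.sin(ang); A=F[:,:2]@np.array([[c,-s],[s,c]]) # rack coords
            lo,hi=np.percentile(A,1.5,axis=0),np.percentile(A,98.5,axis=0); mid=(lo+hi)/2
            print(ang,(hi-lo).round(1),(np.array([[c,-s],[s,c]])@mid).round(1))
    for n in ('slot_holder','slot_pliers','slot_lens'): pass
    L=C[(C[:,2]>29)&(C[:,2]<38)&(C[:,1]>140)&(C[:,1]<370)&(C[:,0]>300)&(C[:,0]<640)]
    print('label',len(L),cv2.minAreaRect(L[:,:2].astype(np.float32)))
```

```text
wrist slot_holder 8357 fz 16.2 rim 33.3
0.06 [170.4  50.1] [462.  308.4]
0.07 [170.3  50.6] [462.  308.7]
0.077 [170.2  50.9] [461.9 308.9]
0.085 [170.1  51.6] [461.9 308.9]
wrist slot_pliers 8386 fz 16.2 rim 34.0
0.06 [169.   45.5] [466.4 250. ]
0.07 [169.1  45.1] [466.4 249.9]
0.077 [169.   45.2] [466.4 249.9]
0.085 [169.2  45.1] [466.4 249.9]
label 11783 ((485.1288146972656, 251.07809448242188), (219.55801391601562, 180.12127685546875), 4.385573387145996)
top slot_holder 101 fz 15.3 rim 35.2
0.06 [206.   49.1] [477.4 312.9]
0.07 [205.7  51.1] [477.4 312.9]
0.077 [205.6  52.4] [477.3 312.9]
0.085 [205.3  54. ] [477.2 312.9]
top slot_pliers 0 fz nan rim 35.7
  return _methods._mean(a, axis=axis, dtype=dtype,
  ret = ret.dtype.type(ret / rcount)
Traceback (most recent call last):
IndexError: index -1 is out of bounds for axis 0 with size 0
```

```bash
python3 -m inch '[[0,0,-0.148,0,0,0,1],[0,0,-0.148,0,0,0,1],[0,0,-0.148,0,0,0,1],[0,0,-0.148,0,0,0,1],[0,0,-0.148,0,0,0,1],[0,0,-0.148,0,0,0,1],[0,0,-0.148,0,0,0,1],[0,0,-0.148,0,0,0,1],[0,0,-0.148,0,0,0,1],[0,0,-0.148,0,0,0,1],[0,0,-0.148,0,0,0,1],[0,0,-0.148,0,0,0,1],[0,0,0,0.32,3.97,0,1],[0,0,0,0.32,3.97,0,1],[0,0,0,0.32,3.97,0,1],[0,0,0,0.32,3.97,0,1],[0,0,0,0,0,3,1],[0,0,0,0,0,3,1],[0,0,0,0,0,2,1],[0,0,0,0,0,0,1]]'
python3 - <<'E'
from h import *
print(env.state()['eef_pos'],env.state()['tcp_rot'])
p=env.read_camera('scene'); save(p,'s2'); p=env.read_camera('wrist'); save(p,'w3')
for r in env.trace(p,'holder')[:1]:
    P=cloud(p,r['mask']);print(P.min(0),P.max(0)); Q=P[P[:,2]>100]; print(cv2.minAreaRect(Q[:,:2].astype(np.float32)))
for r in env.trace(p,'slot_holder')[:2]:
    P=cloud(p,r['mask']); print(round(r['score'],2),P.min(0),P.max(0))
E
```

```text
t: 18.38
eef_pos: [454.0, 308.6, 122.5]
tcp_rot: [-3.141, -0.002, -3.064]
ft_force: [0.1, 0.4, -1.7]
opening: 0.315
grip_force: 30.0
[454.03258316 308.6118467  122.52035657] [-3.14060612e+00 -2.44589345e-03 -3.06430112e+00]
[383.06724448 288.01616351  14.45897862] [515.62657235 336.7726941  215.00462955]
((449.2561340332031, 307.81732177734375), (131.06216430664062, 31.011350631713867), 4.48700475692749)
0.9 [368.99808102 276.39090754   7.91757705] [587.91070373 349.64331389 139.08820891]
```

View pics/w3.png

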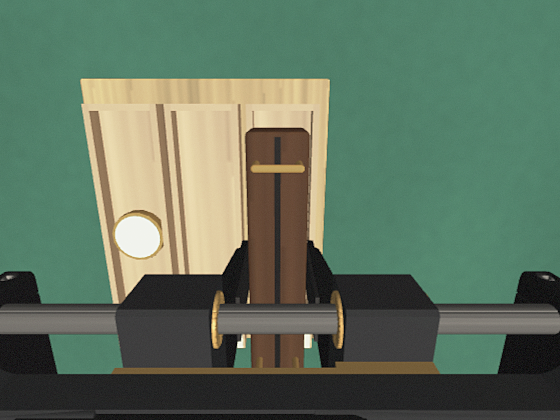

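The holder is parallel to the slot and above it, needing a shift of about 2.5 mm towards +y. I'll descend now.

```bash
python3 -m inch '[[0,0,0,0,0.25,0,1],[0,0,0,0,0,2.4,1],[0,0,0,0,0,2.4,1],[0,0,0,0,0,1.2,1],[0,0,0,0,0,1,1],[0,0,0,0,0,0.6,1],[0,0,0,0,0,0.4,1],[0,0,0,0,0,0.2,1],[0,0,0,0,0,0.1,1],[0,0,0,0,0,0,1]]'
python3 - <<'E'
from h import *
p=env.read_camera('wrist'); i=cv2.resize(p['img'][60:380,60:400],None,fx=1.8,fy=1.8); cv2.imwrite('pics/w4.png',i[:,:,::-1])
E
```

```text
t: 19.82
eef_pos: [454.5, 311.4, 40.8]
tcp_rot: [3.141, 0.0, -3.064]
ft_force: [1.2, -0.3, -1.3]
opening: 0.309
grip_force: 30.0
```

View pics/w4.png

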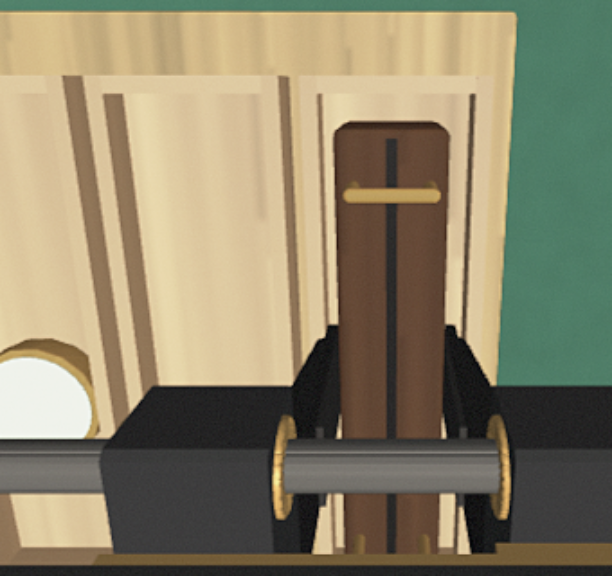

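The bar is centred between the slot walls, which run at x≈322 and 470 in the crop around the bar at 335–450. I'll set it down gently.

```bash
python3 -m inch '[[0,0,0,0,0,0.2,1],[0,0,0,0,0,0.2,1],[0,0,0,0,0,0.1,1],[0,0,0,0,0,0,1]]'
python3 -m inch '[[0,0,0,0,0,0.1,1],[0,0,0,0,0,0,1]]'
```

```text
t: 20.38
eef_pos: [454.3, 311.3, 35.5]
tcp_rot: [-3.142, -0.0, -3.064]
ft_force: [0.3, -0.3, -0.4]
opening: 0.314
grip_force: 30.0
t: 20.62
eef_pos: [454.4, 311.4, 34.9]
tcp_rot: [3.141, 0.0, -3.064]
ft_force: [-0.8, 0.2, 2.6]
opening: 0.309
grip_force: 30.0
```

```bash
python3 -m inch '[[0,0,0,0,0,0.05,1],[0,0,0,0,0,0,1]]'
```

```text
t: 20.88
eef_pos: [454.4, 311.4, 34.9]
tcp_rot: [3.141, 0.001, -3.064]
ft_force: [-1.9, -1.6, 10.6]
opening: 0.31
grip_force: 30.0
```

The floor is firmly reached at 10 N. I'll release to a partial opening, rise and check.

```bash
python3 -m inch '[[0,0,0,0,0,-0.05,0.3],[0,0,0,0,0,0,0.1],[0,0,0,0,0,0,0],[0,0,0,0,0,0,0],[0,0,0,0,0,-1,0],[0,0,0,0,0,-2,0],[0,0,0,0,0,-3.5,0],[0,0,0,0,0,-4,0],[0,0,0,0,0,-4,0],[0,0,0,-4,-2,-2,0],[0,0,0,-4,-2,0,0],[0,0,0,-4,-2,0,0],[0,0,0,0,0,0,0]]'
python3 - <<'E'
from h import *
p=env.read_camera('scene'); i=cv2.resize(p['img'],None,fx=1.4,fy=1.4); cv2.imwrite('pics/s5.png',i[:,:,::-1])
p=env.read_camera('wrist'); 
for n in ('holder','holder_tongue'):
    for r in env.find_in(p,n)[:1]: print(n,w(p,r['centre']).round(1))
for r in env.trace(p,'holder')[:1]:
    P=cloud(p,r['mask']);print(P.min(0),P.max(0)); Q=P[(P[:,2]>44)&(P[:,2]<56)]; print(cv2.minAreaRect(Q[:,:2].astype(np.float32)),np.percentile(Q[:,2],[10,50,90]))
    T=P[(P[:,2]>45)&(P[:,2]<54)]; print('tilt',np.linalg.lstsq(np.c_[T[:,:2]-T[:,:2].mean(0),np.ones(len(T))],T[:,2],rcond=None)[0])
E
```

```text
t: 22.5
eef_pos: [580.6, 259.3, 199.8]
tcp_rot: [3.142, 0.001, -3.067]
ft_force: [-0.8, 0.5, -0.0]
opening: 0.497
grip_force: 0.0
holder [461.3 311.5  50.6]
holder_tongue [462.7 305.9  51.1]
[400.89297817 290.98285167  16.10529212] [538.17953819 329.90608328  65.3012098 ]
((464.9148254394531, 311.02838134765625), (117.34461975097656, 30.361494064331055), 4.4749674797058105) [48.95059409 50.10366479 51.13561355]
tilt [-7.27270393e-04  1.26681765e-02  5.00524660e+01]
```

View pics/s5.png

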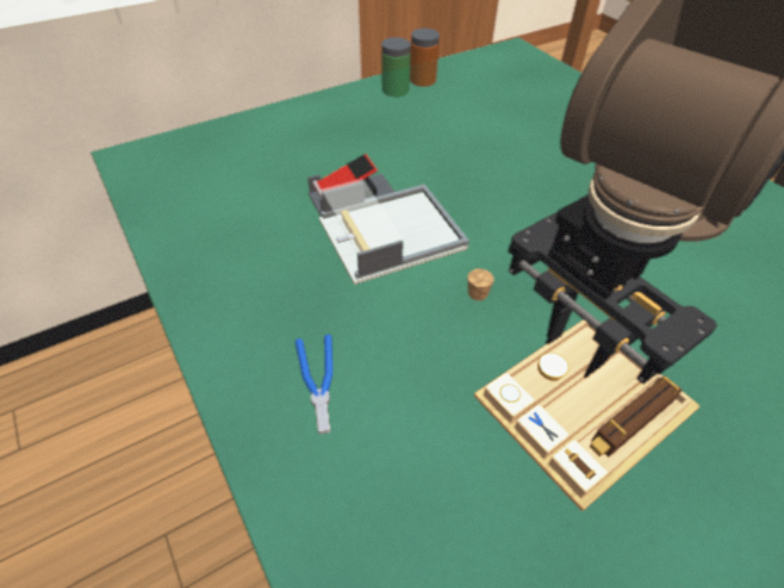

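The holder lies flat in its own slot at (635,415), top at z≈50, with its tongue at (600,445) towards its label. The pedal is up, and the lens, pliers and cork are undisturbed. The arm is clear, so I'm handing in.

```bash
python3 -c "
from cell import env; print(env.job_done())"
```

```text
the job is handed in; nothing more can be done
None
```

I pressed the pedal to its stop and let it back up, then set the card holder down flat in its labelled slot with the tongue towards the label; the pliers, lens and cork were left alone, and the job is handed in.

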